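# Load a reagent cartridge into its dock and clamp it home

### The job

Stand the white cartridge in the pocket of the cartridge dock so that it rests loosely on the port, and let go of it; do not ram it or push it down onto the port by hand. Then swing the dock's clamp lever over and press its handle down so that the clamp drives the cartridge fully home: keep on until you feel it bottom, bear on the handle with about 18 N for half a second (never more than 30 N), and let go, leaving the clamp down. Leave the vial, the timer and the beakers alone.

Things in the scene. Friction and masses are not known exactly. Their poses are not given: they have to be found in the camera images.
- cartridge: the reagent cartridge: upright white plastic box, 50 (own x) x 36 (own y) x 80 (z) mm, about 150 g, flat top and foot, a grey band round it 52 mm up, grey grip ribs near the top of its two 50 mm wide faces. Origin at the centre of its foot, z up. Either way round fits. Stands loose on the worktop to the left of the dock
- cartridge_mid (a point): centre of the cartridge, half-way up, 40 mm above its foot
- dock: the cartridge dock, fixed: white housing 110 (own x) x 90 (own y) x 50 mm high. Origin at worktop level below the pocket's centre; own x points away from the robot to the clamp's hinge, y left, z up. The pocket in its top is 52 (x) x 38 (y) mm with a 2 mm bevel at the mouth: 1 mm play on each side of the cartridge, whose 50 mm side lies along the dock's x
- pocket_mouth (a point): centre of the pocket's mouth, on the dock's top face, 50 mm above the worktop. A flat rubber port in the pocket, 30 mm below the mouth, carries the loosely placed cartridge (top then 100 mm above the worktop). It holds up to 12 N by friction, slides down under more and stays. Home, a hard stop, lies 7 to 13 mm lower: differs each run, unseen, to be felt
- clamp_hinge (a point): point on the clamp's hinge axis (along the dock's y), 75 mm behind the pocket's centre, 100 mm above the worktop, between two cheeks 56 mm over all in y and 114 mm high that stand 61 to 89 mm behind the pocket's centre
- handle (a point): centre of the clamp's handle: black barrel of 20 mm diameter and 24 mm length along the dock's y, at the free end of the 14 mm wide steel lever, 150 mm from the hinge. Can be pinched across its 24 mm ends from above at any lever angle
- clamp (a joint): clamp lever angle, rad: 0 = level over the pocket, towards the robot; pi/2 upright; starts at 1.75 to 2.0 (leaning away). Range -0.10 to 2.1. Handle = hinge + (-150, +6) mm in (dock x, z), turned up by this angle. A stiff hinge (0.25 N m) holds it where left. The clamp meets the loosely placed cartridge at about 0.13; home comes between -0.04 and +0.04
- nose (a point): centre of the clamp's grey round pressing nose (16 mm diameter, 26 mm long) under the lever, half-way along it, 75 mm from the hinge; it bears on the middle of the cartridge's top with about twice the force on the handle
- vial: bystander: small vial, 25 mm wide, 47 mm high, origin at the centre of its foot
- timer: bystander: square lab timer, 63 x 63 x 21 mm, origin at the centre of its underside
- beaker_b: bystander: glass beaker 58 x 63 x 69 mm, origin at the centre of its foot
Not all that is in view belongs to the job. Leave any blue look-alike of the cartridge alone.

How it is judged (in metres and radians):
On the way, in this order (a step that is already met when the one before it is completed fails the run):
1. the cartridge stands in the pocket, let go, resting on the port, with the clamp still open (x of cartridge_mid in the frame of dock between -0.004 and 0.004 m and y of cartridge_mid in the frame of dock between -0.004 and 0.004 m and angle between cartridge_mid's own z axis and vertical below 0.08 rad and z of cartridge_mid in the frame of dock between 0.056 and 0.0625 m and value of joint clamp above 0.9 rad and contact force between the fingers and cartridge below 0.2 N), for 0.2 s.
2. the clamp's nose bears on the cartridge with 22 N or more for 0.4 s (it has bottomed: the port alone gives way at 12 N) (x of cartridge_mid in the frame of dock between -0.004 and 0.004 m and y of cartridge_mid in the frame of dock between -0.004 and 0.004 m and angle between cartridge_mid's own z axis and vertical below 0.08 rad and contact force between clamp and cartridge above 22 N and z of cartridge_mid in the frame of dock below 0.055 m), for 0.4 s.
At the end, for the whole second after the job is handed in: The cartridge stands in the pocket within 4 mm of its centre and 0.08 rad of upright, driven at least 5 mm below its loose resting height, at rest; the clamp is down (below 0.075 rad) (x of cartridge_mid in the frame of dock between -0.004 and 0.004 m and y of cartridge_mid in the frame of dock between -0.004 and 0.004 m and angle between cartridge_mid's own z axis and vertical below 0.08 rad and z of cartridge_mid in the frame of dock below 0.055 m and value of joint clamp below 0.075 rad and linear speed of cartridge below 0.01 m/s); the robot touches nothing.
It fails at once if the cartridge is rammed: more than 25 N between it and the dock while the clamp is open (value of joint clamp above 0.35 rad and contact force between cartridge and dock above 25 N).
It fails at once if the cartridge is pushed down onto the port by hand (4 mm or more below its loose resting height with the clamp open) (value of joint clamp above 0.35 rad and horizontal distance between cartridge_mid and pocket_mouth below 0.02 m and z of cartridge_mid in the frame of dock below 0.056 m).
It fails at once if the clamp crushes the cartridge: more than 60 N (contact force between clamp and cartridge above 60 N).
It fails at once if the cartridge is knocked over (angle between cartridge_mid's own z axis and vertical above 0.6 rad).
It fails at once if a bystander is moved by more than 20 mm (distance of any of vial, timer, beaker_b from where it was at the start of the episode above 0.02 m).
It also fails if it takes over 70 s, if anything falls off the work surface, if the arm or the gripper's body presses on something with over 40 N, if the wrist force passes 120 N, or if a joint passes its speed limit or range.

### The arm

A 6-joint arm with a two-finger parallel gripper is mounted at the origin on a cart in front of the work surface, level with it; the furniture and walls round the work are solid. World frame = base frame: x ahead of the robot, y to its left, z up, the work surface at z = 0. Lengths are in mm, angles in rad, forces in N, time in s.
With the tool pointing down it reaches from about 350 to 775 mm from the base axis. Payload 7.3 kg.
Tool frame: the origin (TCP) lies between the finger pads; the fingertips stand 14 mm ahead of it and the grasp point (between the pads) lies 5 mm behind it; z points along the fingers, y is the line along which they close (so a half turn about z gives the same grasp; the last joint's range is limited). The gripper opens to 92 mm and grips with 3 to 60 N. Pads are 19 mm wide; open, the fingers measure 130 mm over their backs; the gripper's body (75 mm by 190 mm) begins 47 mm behind the grasp point.
Start: joints at [-1.287, 0.342, 1.524, -0, 1.275, -0.146], TCP at [218.785, -477.259, 240.741] pointing down, gripper open.
Joint ranges: [-2.53, 2.53], [-0.77, 2.02], [0.04, 2.7], [-1, 4.14], [0.28, 2.66], [-3.11, 3.11]. Speed limits (rad/s): [2.57, 2.57, 3.14, 3.14, 3.14, 3.14].

### API

Orientations are given as [roll, pitch, yaw] about the fixed x, y, z axes, in that order (R = Rz(yaw) Ry(pitch) Rx(roll)).
In Python, from plant import get_obs, cams, close_job gives the robot as it stands. The module is installed in compiled form; this text tells all that it offers.
- The arm moves only by the shell command python3 -m creep 'ROWS'. ROWS is JSON, a list of rows, each an object of numbers: "hand": the opening, from 0 (shut) to 1 (fully open); "tx", "ty", "tz": the shift along the tool's x, y, z in m; "spin": the turn about the tool's z in degrees. In form: [{"hand": .., "tx": .., "ty": .., "tz": .., "spin": ..}, ...]. A call has 1 to 5 rows; each row shifts and turns the commanded pose from where the row before left it, along the tool's axes as they then stand; what a row does not reach is not made up. A row lasts 1/8 s, in which the tool goes at most 62.5 mm and 10.7 degrees, less where a joint would pass 70% of its speed; a pose out of reach is approached as far as the arm can. A call is refused whole if a number of a shift passes 0.0625 or a number of a turn 10.7, either way. A call with a gripper value outside its range is refused whole. The fingers move at their own pace and stop on an object; the grip force is fixed at half the most. Time passes only in rows, so rows that do not move let the fingers close. It gives the time, the measured TCP pose, the force, the opening and the grip force at its end, in the units of the state.
- get_obs(): the state, without advancing time (a new reading comes with each control period).
- cams.capture(name): name is "scene" or "side" or "wrist"; returns a dict with "color" (420x560x3 uint8, red, green, blue), "K" (3x3 intrinsics, pixels), "R" (3x3) and "t" (3): a world point X has camera coordinates R X + t. Camera axes: x right, y down, z forward; pixel columns grow to the right and rows downward; lengths in mm; the calibration is good to about 2 mm. A picture is of the moment at which its call begins. There is no depth.
- close_job(): hands the job in; it is judged then, once.
The state is a dict: "time": time; "joint_positions": joint angles; "dq": joint speeds; "tau": joint torques, N m; "tool_pos": TCP position; "tcp_rot": TCP orientation; "contact_force": force on the tool from outside, world axes, zero at the start; "moment": the same for the moment, N m; "grip_width": finger opening in mm; "finger_force": force on a finger pad.
Only numpy, scipy, OpenCV 4.12 (cv2) and the standard library are available. Lean on these libraries where they do the work, as an engineer would, in place of code of your own. Each camera call takes 0.05 s, during which the arm holds its last target. There are 200 camera calls.

## Working session

There is one attempt and no reset: what is moved stays moved. The work goes in short steps, Python scripts to look and compute and a shell command to move; the robot and the scene stay as the last step left them, time stands still between calls to the robot, and variables do not carry over. Pictures are saved under pics/ and viewed, at most 10 in all, crops included, and the job is handed in when it is done.

```bash
mkdir -p pics; python3 - <<'E'
from plant import get_obs,cams
import cv2
print(get_obs())
for n in("scene","side"):
    c=cams.capture(n); cv2.imwrite(f"pics/{n}0.png",c["color"][:,:,::-1]); print(n,c["K"].tolist(),c["R"].round(4).tolist(),c["t"].round(1).tolist())
E
```

```text
{'time': 0.0, 'joint_positions': array([-1.28698271e+00,  3.42706960e-01,  1.52501898e+00, -3.64638014e-05,
        1.27540825e+00, -1.46015802e-01]), 'dq': array([ 5.58497848e-04,  5.91124557e-05, -1.36562926e-03,  2.18804585e-03,
        2.25501123e-03,  1.07666586e-04]), 'tau': array([-1.36007937e-03, -4.31237805e+01, -2.44222873e+01,  7.17601064e-02,
        5.56907896e-02, -1.27827093e-04]), 'tool_pos': array([ 218.66783312, -476.8628743 ,  240.05244892]), 'tcp_rot': array([-3.14006245e+00, -1.89792512e-04,  4.29839912e-01]), 'contact_force': array([ 0.64554306,  0.38903425, -0.1101236 ]), 'moment': array([ 0.02166225, -0.00788833,  0.02366829]), 'finger_force': 0.0, 'grip_width': 91.65175394942382}
scene [[496.0255319874087, 0.0, 282.1025491150383], [0.0, 496.0255319874087, 209.37793873032462], [0.0, 0.0, 1.0]] [[0.4654, -0.8851, 0.0018], [-0.3369, -0.179, -0.9244], [0.8185, 0.4296, -0.3815]] [-279.9, 267.3, 1121.8]
side [[430.52039450689824, 0.0, 285.30913560621417], [0.0, 430.52039450689824, 206.3377475052931], [0.0, 0.0, 1.0]] [[-0.9357, -0.3527, -0.0091], [-0.1492, 0.419, -0.8956], [0.3197, -0.8367, -0.4447]] [468.0, 201.6, 1070.8]
```

View pics/scene0.png

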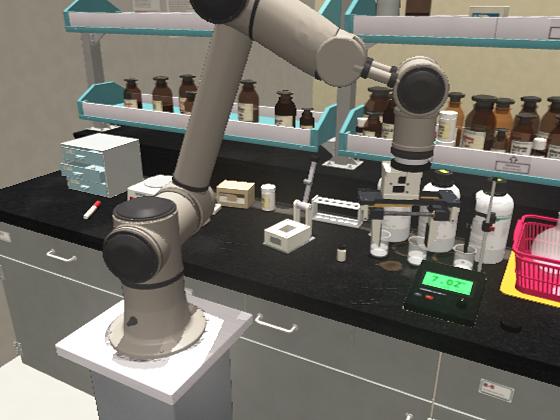

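View pics/side0.png

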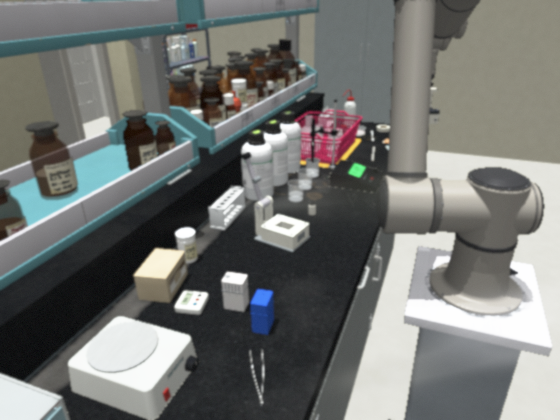

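The scene view shows the dock at about (288,235) with its lever up at (308,180). The side view shows the dock at (282,232), the white cartridge at (235,290), the blue look-alike at (262,312) and the timer at (192,302). I'll enlarge these.

```bash
python3 - <<'E'
import cv2,numpy as np
a=cv2.imread("pics/side0.png")[180:320,200:330]; b=cv2.imread("pics/scene0.png")[155:255,255:325]
a=cv2.resize(a,None,fx=4,fy=4,interpolation=cv2.INTER_CUBIC)  # 520x560
b=cv2.resize(b,None,fx=4,fy=4,interpolation=cv2.INTER_CUBIC)  #280x400
o=np.zeros((560,800,3),np.uint8);o[:,:520]=a;o[:400,520:]=b
cv2.imwrite("pics/crop0.png",o)
E
```

```text
(no output)
```

View pics/crop0.png

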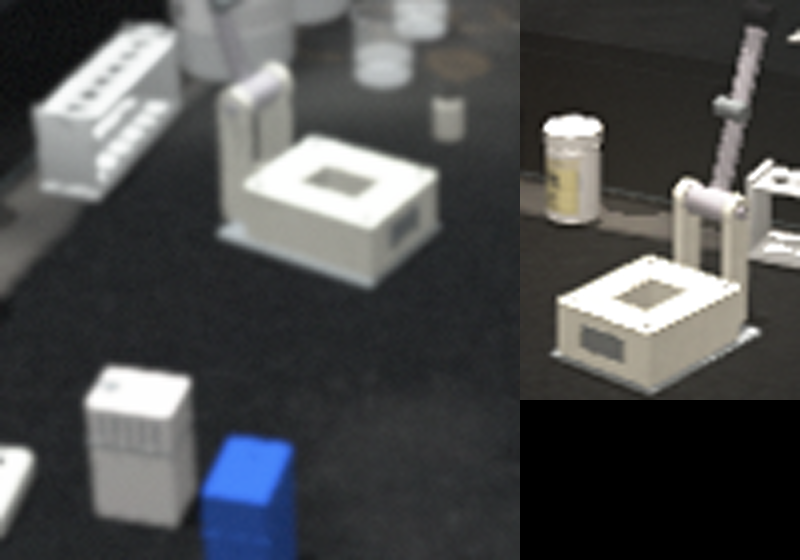

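```bash
cat >h.py <<'E'
import numpy as np
def ray(c,u,z):
    d=c["R"].T@np.linalg.inv(c["K"])@[u[0],u[1],1]; o=-c["R"].T@c["t"]
    return o+d*(z-o[2])/d[2]
E
python3 - <<'E'
from h import *
from plant import cams
S=cams.capture("side");C=cams.capture("scene")
f=lambda p,ox,oy,k=0:((p[0]-k+.5)/4-.5+ox,(p[1]+.5)/4-.5+oy)
def show(n,c,pts,z,o):
    P=np.array([ray(c,f(p,*o),z) for p in pts])[:,:2]; print(n,P.round(0).tolist(),P.mean(0).round(1)); 
    for i in range(len(P)): d=P[(i+1)%len(P)]-P[i]; print("  ",np.hypot(*d).round(1),np.degrees(np.arctan2(d[1],d[0])).round(1))
so=(200,180);co=(255,155,520)
show("dock side",S,[(245,185),(317,135),(438,180),(373,232)],50,so)
show("dock scene",C,[(557,298),(650,256),(740,288),(652,332)],50,co)
show("pocket scene",C,[(616,294),(653,277),(688,290),(651,307)],50,co)
show("cart side",S,[(105,368),(190,375),(185,418),(88,405)],80,so)
show("foot",S,[(95,515),(180,527),(195,492)],0,so)
show("blue side",S,[(228,436),(293,443),(275,503),(203,490)],80,so)
E
```

```text
dock side [[587.0, -29.0], [566.0, -121.0], [456.0, -83.0], [476.0, 3.0]] [521.4 -57.4]
   94.2 -102.6
   116.1 161.4
   88.8 77.3
   115.4 -16.0
dock scene [[480.0, -1.0], [584.0, -27.0], [562.0, -116.0], [462.0, -92.0]] [521.9 -58.9]
   106.6 -13.9
   91.3 -104.1
   103.1 166.5
   92.2 78.1
pocket scene [[508.0, -37.0], [549.0, -48.0], [540.0, -82.0], [499.0, -71.0]] [524.  -59.6]
   42.5 -14.1
   35.7 -104.7
   41.9 164.9
   35.0 76.3
cart side [[553.0, 250.0], [504.0, 239.0], [489.0, 278.0], [545.0, 285.0]] [522.6 263.1]
   50.7 -168.0
   41.0 111.3
   57.2 7.8
   36.2 -77.5
foot [[548.0, 284.0], [497.0, 277.0], [502.0, 245.0]] [515.4 268.8]
   51.9 -171.7
   32.0 -80.7
   60.5 40.2
blue side [[459.0, 284.0], [424.0, 278.0], [413.0, 328.0], [453.0, 331.0]] [437.3 305.2]
   36.4 -169.8
   50.8 101.5
   39.7 4.7
   47.0 -82.1
```

```bash
cat >>h.py <<'E'
def plan(x,y,z,yawdeg):
    from plant import get_obs
    from scipy.spatial.transform import Rotation as Ro
    o=get_obs(); R=Ro.from_euler("xyz",o["tcp_rot"]).as_matrix()
    d=R.T@(np.array([x,y,z])-o["tool_pos"]); yaw=np.degrees(o["tcp_rot"][2])
    print("t",o["time"],"shift",d.round(1),"rows",np.ceil(np.linalg.norm(d)/62),"spin",round(yaw-yawdeg,1),"pos",o["tool_pos"].round(1),"rot",o["tcp_rot"].round(3),"j",o["joint_positions"].round(2),"w",round(o["grip_width"],1),"F",o["contact_force"].round(1))
E
python3 -c "
from h import *
plan(500,255,240,9)"
```

```text
t 0.2 shift [ 560.7 -548.2    0.9] rows 13.0 spin 15.6 pos [ 218.7 -477.   240.3] rot [-3.141 -0.     0.43 ] j [-1.29  0.34  1.52  0.    1.28 -0.15] w 91.9 F [0.2 0.2 0.4]
```

```bash
R='[{"tx":0.04,"ty":-0.039,"tz":0,"spin":0,"hand":1},{"tx":0.04,"ty":-0.039},{"tx":0.04,"ty":-0.039},{"tx":0.04,"ty":-0.039},{"tx":0.04,"ty":-0.039}]'; python3 -m creep '[{"tx":0.04,"ty":-0.039,"tz":0,"spin":0,"hand":1},{"hand":1,"tx":0.04,"ty":-0.039,"tz":0,"spin":0},{"hand":1,"tx":0.04,"ty":-0.039,"tz":0,"spin":0},{"hand":1,"tx":0.04,"ty":-0.039,"tz":0,"spin":0},{"hand":1,"tx":0.04,"ty":-0.039,"tz":0,"spin":0}]' && python3 -m creep '[{"tx":0.04,"ty":-0.039,"tz":0,"spin":0,"hand":1},{"hand":1,"tx":0.04,"ty":-0.039,"tz":0,"spin":0},{"hand":1,"tx":0.04,"ty":-0.039,"tz":0,"spin":0},{"hand":1,"tx":0.04,"ty":-0.039,"tz":0,"spin":0},{"hand":1,"tx":0.04,"ty":-0.039,"tz":0,"spin":0}]'
python3 -c "
from h import *
plan(500,255,240,9)"
```

```text
time: 0.82
tool_pos: [319.6, -215.0, 240.8]
tcp_rot: [3.141, -0.0, 0.429]
contact_force: [1.6, 0.3, -0.0]
grip_width: 92.1
finger_force: 0.0
time: 1.45
tool_pos: [420.3, 45.8, 240.8]
tcp_rot: [3.141, -0.0, 0.43]
contact_force: [0.3, -0.6, 0.2]
grip_width: 91.5
finger_force: 0.0
t 1.45 shift [ 159.7 -156.9    0.8] rows 4.0 spin 15.6 pos [420.3  45.8 240.8] rot [ 3.141 -0.     0.43 ] j [-0.07  0.15  1.78 -0.    1.21  1.07] w 91.5 F [ 0.3 -0.6  0.2]
```

```bash
python3 -m creep '[{"tx":0.04,"ty":-0.039},{"tx":0.04,"ty":-0.039},{"tx":0.04,"ty":-0.039},{"tx":0.04,"ty":-0.039},{"spin":7.8}]' && python3 -m creep '[{"spin":7.8},{"hand":1},{"hand":1}]'
python3 - <<'E'
from h import *
from plant import cams
import cv2
plan(520,265,57,9)
c=cams.capture("wrist");cv2.imwrite("pics/w1.png",c["color"][:,:,::-1])
E
```

```text
t 1.45 shift [ 181.9 -157.8  183.8] rows 5.0 spin 15.6 pos [420.3  45.8 240.8] rot [ 3.141 -0.     0.43 ] j [-0.07  0.15  1.78 -0.    1.21  1.07] w 91.5 F [ 0.3 -0.6  0.2]invalid input at $[0]: expected keys hand, tx, ty, tz, spin
```

View pics/w1.png

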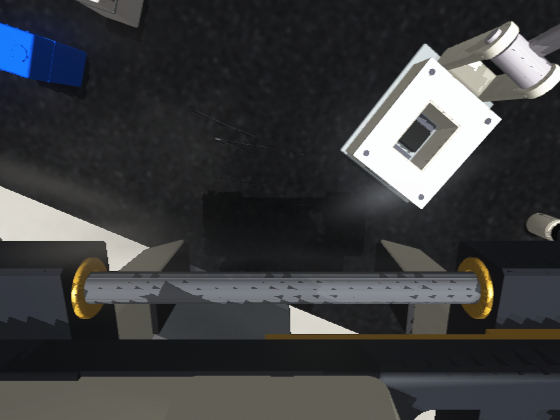

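The rows need all keys, so the arm didn't move. The view does show the dock well: its top corners are near (430,58), (500,120), (422,208) and (345,152), and the pocket is at (425,135). I'll measure it from here and then move on.

```bash
python3 - <<'E'
from h import *
from plant import cams
import cv2
c=cams.capture("wrist");g=cv2.cvtColor(c["color"],cv2.COLOR_RGB2GRAY)
m=(g>235).astype(np.uint8);m[230:]=0;m[:,:330]=0;m=cv2.morphologyEx(m,cv2.MORPH_OPEN,np.ones((7,7)))
cs,h=cv2.findContours(m,cv2.RETR_CCOMP,cv2.CHAIN_APPROX_NONE)
print("cam",(-c["R"].T@c["t"]).round(0))
for k,z in zip(cs,h[0]):
    if cv2.contourArea(k)<500: continue
    P=np.float32([ray(c,p[0],50)[:2] for p in k]); r=cv2.minAreaRect(P); print(z[3],cv2.contourArea(k),np.round(r[0],1),np.round(r[1],1),round(r[2],1), cv2.boundingRect(k))
E
python3 -m creep '[{"tx":0.04,"ty":-0.039,"tz":0,"spin":0,"hand":1},{"hand":1,"tx":0.04,"ty":-0.039,"tz":0,"spin":0},{"hand":1,"tx":0.04,"ty":-0.039,"tz":0,"spin":0},{"hand":1,"tx":0.03,"ty":-0.03,"tz":0,"spin":0},{"hand":1,"tx":0,"ty":0,"tz":0,"spin":7.8}]' && python3 -m creep '[{"tx":0,"ty":0,"tz":0,"spin":7.8,"hand":1},{"hand":1,"tx":0,"ty":0,"tz":0,"spin":0}]'
python3 - <<'E'
from h import *
from plant import cams
import cv2
plan(520,265,57,9)
c=cams.capture("wrist");cv2.imwrite("pics/w2.png",c["color"][:,:,::-1])
E
```

```text
cam [482.  80. 386.]
-1 10265.0 [523.1 -57.7] [ 89.7 110.2] 77.6 (368, 66, 135, 139)
1 2391.5 [523.3 -57.4] [42.5 55.3] 77.8 (396, 104, 71, 73)
time: 2.17
tool_pos: [495.4, 242.0, 239.9]
tcp_rot: [-3.141, 0.001, 0.293]
contact_force: [-0.3, -0.5, 0.2]
grip_width: 91.7
finger_force: 0.0
time: 2.42
tool_pos: [495.0, 239.5, 240.4]
tcp_rot: [3.141, 0.001, 0.158]
contact_force: [0.7, -0.3, -0.7]
grip_width: 92.0
finger_force: 0.0
t 2.425 shift [ 28.8 -21.3 183.4] rows 4.0 spin 0.1 pos [495.  239.5 240.4] rot [3.141e+00 1.000e-03 1.580e-01] j [ 0.31  0.39  1.45 -0.    1.3   1.72] w 92.0 F [ 0.7 -0.3 -0.7]
```

View pics/w2.png

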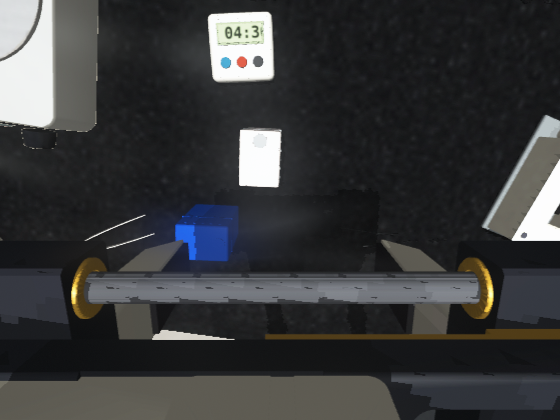

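Dock: centre (523.1, -57.7), yaw -12.4°, and the fitted size matches 110x90. The wrist view shows the cartridge top at (260,157), x 239-281 and y 128-187, with the timer behind it at (241,47) and the blue box at (207,233).

```bash
python3 - <<'E'
from h import *
from plant import cams
import cv2
c=cams.capture("wrist");g=cv2.cvtColor(c["color"],cv2.COLOR_RGB2GRAY)
m=(g>205).astype(np.uint8);m[200:]=0;m[:115]=0;m[:,:200]=0;m[:,330:]=0;m=cv2.morphologyEx(m,cv2.MORPH_CLOSE,np.ones((9,9)))
for k in cv2.findContours(m,cv2.RETR_EXTERNAL,cv2.CHAIN_APPROX_NONE)[0]:
    if cv2.contourArea(k)<500: continue
    P=np.float32([ray(c,p[0],80)[:2] for p in k]); r=cv2.minAreaRect(P); print(np.round(r[0],1),np.round(r[1],1),round(r[2],1), cv2.boundingRect(k))
    plan(r[0][0],r[0][1],57,9)
E
```

```text
[524.1 265.2] [50. 36.] 7.3 (239, 130, 42, 57)
t 2.525 shift [ 32.8 -20.7 183.6] rows 4.0 spin 0.2 pos [495.  239.6 240.6] rot [3.141 0.    0.16 ] j [ 0.31  0.39  1.45 -0.    1.3   1.72] w 91.6 F [-0.   0.2 -0.5]
```

```bash
python3 -m creep '[{"hand":1,"tx":0.033,"ty":-0.0205,"tz":0,"spin":0},{"hand":1,"tx":0,"ty":0,"tz":0.05,"spin":1.8},{"hand":1,"tx":0,"ty":0,"tz":0.05,"spin":0},{"hand":1,"tx":0,"ty":0,"tz":0.05,"spin":0},{"hand":1,"tx":0,"ty":0,"tz":0.0335,"spin":0}]' && python3 -c "
from h import *
plan(524.1,265.2,57,7.3)"
```

```text
time: 3.15
tool_pos: [523.5, 264.7, 54.8]
tcp_rot: [3.141, 0.003, 0.128]
contact_force: [0.7, 0.0, -0.2]
grip_width: 91.8
finger_force: 0.0
t 3.15 shift [ 0.6 -0.4 -2.2] rows 1.0 spin 0.0 pos [523.5 264.7  54.8] rot [3.141e+00 3.000e-03 1.280e-01] j [ 0.34  0.65  1.56 -0.    0.93  1.78] w 91.8 F [ 0.7  0.  -0.2]
```

```bash
python3 -m creep '[{"hand":0,"tx":0,"ty":0,"tz":0,"spin":0},{"hand":0,"tx":0,"ty":0,"tz":0,"spin":0},{"hand":0,"tx":0,"ty":0,"tz":0,"spin":0},{"hand":0,"tx":0,"ty":0,"tz":0,"spin":0},{"hand":0,"tx":0,"ty":0,"tz":0,"spin":0}]' && python3 -m creep '[{"hand":0,"tx":0,"ty":0,"tz":0,"spin":0},{"hand":0,"tx":0,"ty":0,"tz":-0.02,"spin":0},{"hand":0,"tx":0,"ty":0,"tz":-0.04,"spin":0},{"hand":0,"tx":0,"ty":0,"tz":-0.04,"spin":0},{"hand":0,"tx":0,"ty":0,"tz":0,"spin":0}]' && python3 -c "
from h import *
plan(523.1,-57.7,157,-12.4)"
```

```text
time: 3.78
tool_pos: [524.6, 265.6, 57.9]
tcp_rot: [-3.141, -0.001, 0.126]
contact_force: [0.4, 0.1, -0.1]
grip_width: 46.4
finger_force: 0.0
time: 4.4
tool_pos: [526.0, 266.1, 160.4]
tcp_rot: [-3.14, -0.006, 0.126]
contact_force: [-0.3, 0.1, -1.6]
grip_width: 36.0
finger_force: 29.9
t 4.4 shift [-43.7 320.9   2.7] rows 6.0 spin 19.6 pos [526.  266.1 160.4] rot [-3.14  -0.006  0.126] j [ 0.34  0.53  1.46 -0.    1.15  1.78] w 36.0 F [-0.3  0.1 -1.6]
```

```bash
python3 -m creep '[{"hand":0,"tx":-0.0075,"ty":0.0535,"tz":0,"spin":0},{"hand":0,"tx":-0.0075,"ty":0.0535,"tz":0,"spin":0},{"hand":0,"tx":-0.0075,"ty":0.0535,"tz":0,"spin":0},{"hand":0,"tx":-0.0075,"ty":0.0535,"tz":0,"spin":0},{"hand":0,"tx":-0.0075,"ty":0.0535,"tz":0,"spin":0}]' && python3 -m creep '[{"hand":0,"tx":-0.0075,"ty":0.0535,"tz":0,"spin":0},{"hand":0,"tx":0,"ty":0,"tz":0,"spin":9.8},{"hand":0,"tx":0,"ty":0,"tz":0,"spin":9.8},{"hand":0,"tx":0,"ty":0,"tz":0,"spin":0},{"hand":0,"tx":0,"ty":0,"tz":0,"spin":0}]' && python3 - <<'E'
from h import *
from plant import cams
import cv2
plan(523.1,-57.7,157,-12.4)
w=cams.capture("wrist")["color"];
for n in ("scene","side"): 
  c=cams.capture(n)["color"][:,:,::-1]; cv2.imwrite(f"pics/{n}2.png",c)
a=cv2.imread("pics/side2.png")[130:270,225:345]; b=cv2.imread("pics/scene2.png")[130:270,230:370-20]
o=np.hstack([cv2.resize(x,None,fx=3,fy=3,interpolation=cv2.INTER_CUBIC) for x in(a,b)])
cv2.imwrite("pics/c2.png",np.vstack([o,np.zeros((10,o.shape[1],3),np.uint8)]));cv2.imwrite("pics/w3.png",w[:,:,::-1])
E
```

```text
time: 5.03
tool_pos: [519.8, -6.2, 155.8]
tcp_rot: [-3.141, 0.002, 0.126]
contact_force: [-0.0, -0.7, -1.0]
grip_width: 35.6
finger_force: 29.9
time: 5.65
tool_pos: [519.7, -58.4, 156.5]
tcp_rot: [3.142, 0.001, -0.212]
contact_force: [0.5, -0.2, -2.0]
grip_width: 35.7
finger_force: 29.9
t 5.65 shift [ 3.2 -1.4 -0.5] rows 1.0 spin 0.2 pos [519.7 -58.4 156.5] rot [ 3.142e+00  1.000e-03 -2.120e-01] j [-0.26  0.42  1.65 -0.    1.07  1.52] w 35.7 F [ 0.5 -0.2 -2. ]
```

View pics/c2.png

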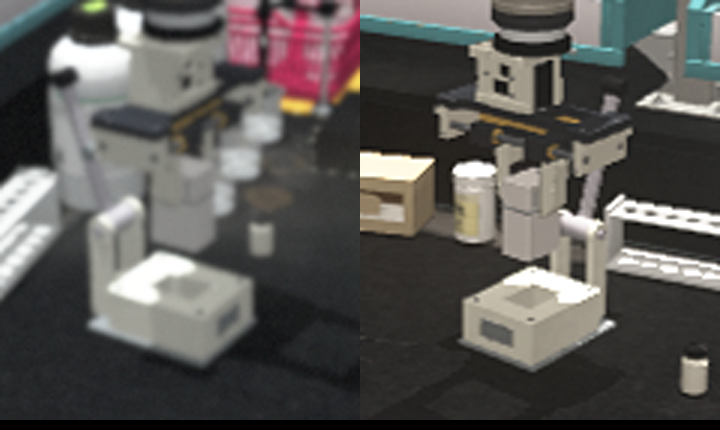

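View pics/w3.png

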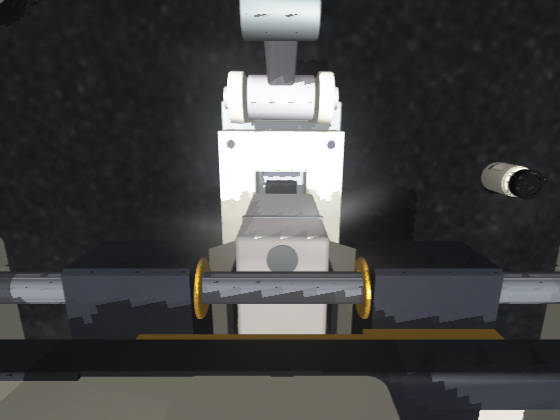

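The views show the cartridge upright in the grip above the dock. In the wrist view the dock top spans columns 219-343 with its far edge at row 131, and the cartridge is centred near column 282. I'll correct, then remeasure the dock's edges from here.

```bash
python3 -m creep '[{"hand":0,"tx":0.003,"ty":-0.0012,"tz":0,"spin":0.2},{"hand":0,"tx":0,"ty":0,"tz":0,"spin":0},{"hand":0,"tx":0,"ty":0,"tz":0,"spin":0}]' && python3 - <<'E'
from h import *
from plant import cams,get_obs
import cv2
plan(523.1,-57.7,157,-12.4)
c=cams.capture("wrist");g=cv2.cvtColor(c["color"],cv2.COLOR_RGB2GRAY).astype(int)
y=np.radians(-12.4);D=np.array([[np.cos(y),np.sin(y)],[-np.sin(y),np.cos(y)]])
P=lambda u:(D@(ray(c,u,50)[:2]-[523.1,-57.7])).round(1)
for r in range(150,200,10):
    L=np.diff(g[r,195:260]);Rr=np.diff(g[r,320:370]); l=195+.5+L.argmax();q=320.5+Rr.argmin(); print(r,l,q,P((l,r)),P((q,r)))
for u in (240,262,300,320):
    d=np.diff(g[122:145,u]); print(u,122.5+d.argmax(),P((u,122.5+d.argmax())))
cv2.imwrite("pics/w4.png",cv2.resize(c["color"][100:340,180:380,::-1],None,fx=2.5,fy=2.5))
E
```

```text
time: 6.18
tool_pos: [523.3, -58.0, 157.2]
tcp_rot: [3.141, 0.0, -0.219]
contact_force: [-0.0, 0.2, -1.5]
grip_width: 36.0
finger_force: 29.9
t 6.175 shift [-0.3 -0.3  0.2] rows 1.0 spin -0.2 pos [523.3 -58.  157.2] rot [ 3.141  0.    -0.219] j [-0.26  0.43  1.64 -0.    1.07  1.53] w 36.0 F [-0.   0.2 -1.5]
150 218.5 344.5 [45. 46.] [ 44.8 -45.4]
160 219.5 344.5 [37.8 45.7] [ 37.5 -45.7]
170 219.5 343.5 [30.5 46. ] [ 30.2 -45.3]
180 220.5 343.5 [23.  45.7] [ 22.7 -45.6]
190 220.5 342.5 [15.4 46. ] [ 15.2 -45.2]
240 135.5 [55.3 30.1]
262 136.5 [54.5 14.3]
300 135.5 [ 55.2 -13. ]
320 135.5 [ 55.1 -27.4]
```

View pics/w4.png

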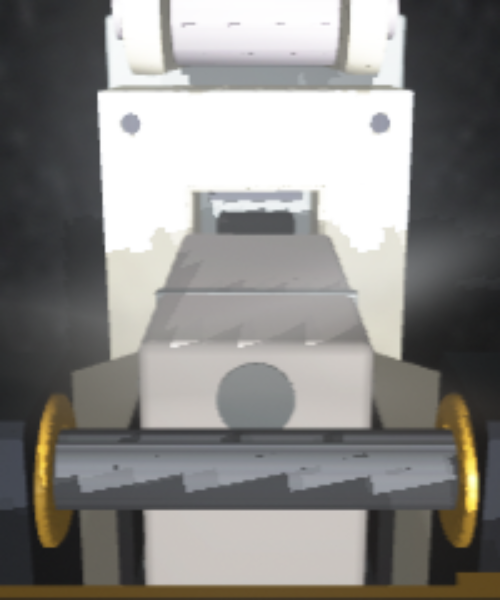

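The second measurement confirms the dock to about 0.3 mm, and the cartridge looks square above the pocket. I'll lower it to just above the mouth, then go in by small steps and watch the force.

```bash
python3 -m creep '[{"hand":0,"tx":0,"ty":0,"tz":0.03,"spin":0},{"hand":0,"tx":0,"ty":0,"tz":0.016,"spin":0},{"hand":0,"tx":0,"ty":0,"tz":0.003,"spin":0},{"hand":0,"tx":0,"ty":0,"tz":0.003,"spin":0},{"hand":0,"tx":0,"ty":0,"tz":0.0,"spin":0}]' && python3 -m creep '[{"hand":0,"tx":0,"ty":0,"tz":0.003,"spin":0},{"hand":0,"tx":0,"ty":0,"tz":0.003,"spin":0},{"hand":0,"tx":0,"ty":0,"tz":0,"spin":0}]'; python3 -c "
from h import *
plan(523.1,-57.7,77.5,-12.4)"
```

```text
time: 6.85
tool_pos: [523.6, -58.2, 105.7]
tcp_rot: [3.141, -0.001, -0.219]
contact_force: [0.0, 1.0, -1.4]
grip_width: 36.0
finger_force: 29.9
time: 7.22
tool_pos: [523.1, -58.0, 99.0]
tcp_rot: [3.142, 0.0, -0.219]
contact_force: [-0.2, -0.4, -0.9]
grip_width: 35.9
finger_force: 29.9
t 7.225 shift [-0.1 -0.3 21.5] rows 1.0 spin -0.2 pos [523.1 -58.   99. ] rot [ 3.142  0.    -0.219] j [-0.26  0.5   1.71 -0.    0.93  1.53] w 35.9 F [-0.2 -0.4 -0.9]
```

```bash
python3 -m creep '[{"hand":0,"tx":0,"ty":0,"tz":0.006,"spin":0},{"hand":0,"tx":0,"ty":0,"tz":0.006,"spin":0},{"hand":0,"tx":0,"ty":0,"tz":0.005,"spin":0},{"hand":0,"tx":0,"ty":0,"tz":0.002,"spin":0},{"hand":0,"tx":0,"ty":0,"tz":0.0,"spin":0}]' && python3 -m creep '[{"hand":0,"tx":0,"ty":0,"tz":0.001,"spin":0},{"hand":0,"tx":0,"ty":0,"tz":0,"spin":0}]'; python3 -c "
from h import *
plan(523.1,-57.7,77.5,-12.4)"
```

```text
time: 7.85
tool_pos: [523.2, -58.1, 80.0]
tcp_rot: [3.142, 0.0, -0.219]
contact_force: [-0.7, 1.3, -1.7]
grip_width: 36.0
finger_force: 29.9
time: 8.1
tool_pos: [523.3, -58.1, 79.3]
tcp_rot: [3.142, -0.0, -0.219]
contact_force: [0.3, 0.4, -2.0]
grip_width: 35.8
finger_force: 29.9
t 8.1 shift [-0.3 -0.3  1.8] rows 1.0 spin -0.2 pos [523.3 -58.1  79.3] rot [ 3.142 -0.    -0.219] j [-0.26  0.53  1.72 -0.    0.89  1.53] w 35.8 F [ 0.3  0.4 -2. ]
```

```bash
python3 -m creep '[{"hand":0,"tx":0,"ty":0,"tz":0.001,"spin":0},{"hand":0,"tx":0,"ty":0,"tz":0,"spin":0}]'; python3 -m creep '[{"hand":0,"tx":0,"ty":0,"tz":0.0005,"spin":0},{"hand":0,"tx":0,"ty":0,"tz":0,"spin":0}]'
```

```text
time: 8.35
tool_pos: [523.3, -58.1, 78.2]
tcp_rot: [3.142, 0.0, -0.219]
contact_force: [-0.0, 0.0, -1.4]
grip_width: 36.0
finger_force: 29.9
time: 8.6
tool_pos: [523.3, -58.1, 77.7]
tcp_rot: [3.142, -0.0, -0.22]
contact_force: [0.2, 0.4, -2.1]
grip_width: 36.0
finger_force: 29.9
```

```bash
python3 -m creep '[{"hand":0.7,"tx":0,"ty":0,"tz":0,"spin":0},{"hand":0.7,"tx":0,"ty":0,"tz":0,"spin":0},{"hand":0.7,"tx":0,"ty":0,"tz":0,"spin":0},{"hand":0.7,"tx":0,"ty":0,"tz":0,"spin":0},{"hand":0.7,"tx":0,"ty":0,"tz":0,"spin":0}]' && python3 -m creep '[{"hand":0.7,"tx":0,"ty":0,"tz":-0.01,"spin":0},{"hand":0.7,"tx":0,"ty":0,"tz":-0.05,"spin":0},{"hand":0.7,"tx":0,"ty":0,"tz":-0.06,"spin":0},{"hand":0.7,"tx":-0.04,"ty":0,"tz":-0.04,"spin":0},{"hand":0.7,"tx":-0.05,"ty":0,"tz":-0.02,"spin":0}]' && python3 - <<'E'
from h import *
from plant import cams
import cv2
plan(523.1,-57.7,250,-12.4)
for n in ("scene","side"): cv2.imwrite(f"pics/{n}3.png",cams.capture(n)["color"][:,:,::-1])
a=cv2.imread("pics/side3.png")[130:250,225:335]; b=cv2.imread("pics/scene3.png")[140:260,250:350]
W=cams.capture("wrist");w=W["color"][:230,:,::-1]
cv2.imwrite("pics/w5full.png",W["color"][:,:,::-1])
o=np.hstack([cv2.resize(x,None,fx=3,fy=3,interpolation=cv2.INTER_CUBIC) for x in(a,b)])
w=np.hstack([w,np.zeros((230,o.shape[1]-560,3),np.uint8)])
cv2.imwrite("pics/c3.png",np.vstack([o,w]))
E
```

```text
time: 9.22
tool_pos: [523.3, -58.1, 77.7]
tcp_rot: [3.142, -0.0, -0.219]
contact_force: [-0.0, -0.6, -0.5]
grip_width: 64.4
finger_force: 0.0
time: 9.85
tool_pos: [435.5, -38.6, 260.5]
tcp_rot: [3.141, -0.005, -0.22]
contact_force: [-0.1, -1.1, 0.1]
grip_width: 64.5
finger_force: 0.0
t 9.85 shift [89.6 -0.4 10.9] rows 2.0 spin -0.2 pos [435.5 -38.6 260.5] rot [ 3.141 -0.005 -0.22 ] j [-0.26  0.16  1.71 -0.    1.26  1.53] w 64.5 F [-0.1 -1.1  0.1]
```

View pics/c3.png

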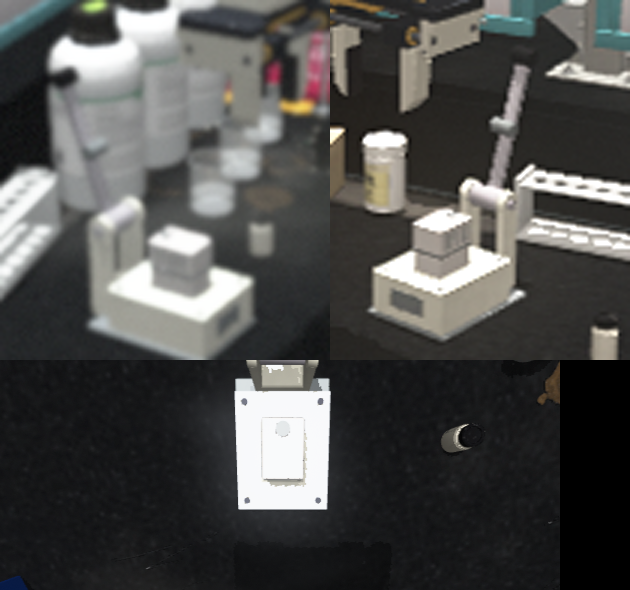

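The cartridge stands loosely and square in the pocket. In the full images the handle is at about side (245,155) and scene (316,157). I'll triangulate it, along with the shelf lip behind, side (205,147) / scene (333,148), to check clearance.

```bash
python3 - <<'E'
from h import *
from plant import cams
import cv2
S=cams.capture("side");C=cams.capture("scene")
PM=lambda c:c["K"]@np.hstack([c["R"],np.array(c["t"]).reshape(3,1)])
def tri(a,b):
    X=cv2.triangulatePoints(PM(S),PM(C),np.float64(a).reshape(2,1),np.float64(b).reshape(2,1))[:,0];X=X[:3]/X[3]
    for c,u in((S,a),(C,b)):
        q=c["K"]@(c["R"]@X+c["t"]); print("  res",(q[:2]/q[2]-u).round(1))
    return X.round(0)
print("shelf",tri((205,147),(333,148)))
H=tri((245,155),(316.5,157.5));print("handle",H)
y=np.radians(-12.4);e=np.array([np.cos(y),np.sin(y)]);d=H[:2]-[523.1,-57.7];print("dock frame",d@e,d@[-e[1],e[0]])
for a in np.arange(1.7,2.15,.05):
    x=75-150*np.cos(a)+6*np.sin(a);z=100+150*np.sin(a)+6*np.cos(a);X=np.array([*(np.array([523.1,-57.7])+x*e),z]);o=[]
    for c in(S,C): q=c["K"]@(c["R"]@X+c["t"]); o+=(q[:2]/q[2]).round(1).tolist()
    print(round(a,2),X.round(0),o)
E
```

```text
res [0.5 1.9]
  res [ 0.4 -1.3]
shelf [788. -92. 243.]
  res [-0.  -0.1]
  res [-0.   0.1]
handle [657. -90. 240.]
dock frame 137.7123691364412 -2.7934542825238653
1.7 [621. -79. 248.] [254.6, 154.9, 308.4, 157.5]
1.75 [628. -81. 247.] [252.5, 154.9, 309.9, 157.5]
1.8 [635. -82. 245.] [250.5, 155.1, 311.3, 157.5]
1.85 [642. -84. 243.] [248.6, 155.4, 312.7, 157.7]
1.9 [649. -85. 240.] [246.7, 155.7, 314.1, 158.0]
1.95 [656. -87. 237.] [244.8, 156.3, 315.4, 158.4]
2.0 [663. -88. 234.] [243.0, 156.9, 316.7, 159.0]
2.05 [669. -90. 230.] [241.3, 157.6, 317.9, 159.6]
2.1 [675. -91. 226.] [239.7, 158.5, 319.1, 160.3]
```

The handle is at θ≈1.95, about (655,-87,238). The shelf front is at x≈788, which leaves enough clearance. I'll rise, come forward and look at the handle with the wrist camera.

```bash
python3 -m creep '[{"hand":0.7,"tx":0,"ty":0,"tz":-0.045,"spin":0},{"hand":0.7,"tx":0.04,"ty":0,"tz":0,"spin":0},{"hand":0.7,"tx":0.04,"ty":0,"tz":0,"spin":0},{"hand":0.7,"tx":0,"ty":0,"tz":0,"spin":0},{"hand":0.7,"tx":0,"ty":0,"tz":0,"spin":0}]' && python3 - <<'E'
from h import *
from plant import cams
import cv2
plan(655,-87,233,-12.4)
c=cams.capture("wrist");cv2.imwrite("pics/w6.png",c["color"][:,:,::-1])
E
```

```text
time: 10.72
tool_pos: [513.3, -55.9, 301.5]
tcp_rot: [-3.142, 0.003, -0.219]
contact_force: [0.5, -0.5, -1.1]
grip_width: 64.3
finger_force: 0.0
t 10.725 shift [145.2  -0.5  68.1] rows 3.0 spin -0.2 pos [513.3 -55.9 301.5] rot [-3.142e+00  3.000e-03 -2.190e-01] j [-0.26  0.29  1.43 -0.    1.42  1.53] w 64.3 F [ 0.5 -0.5 -1.1]
```

View pics/w6.png

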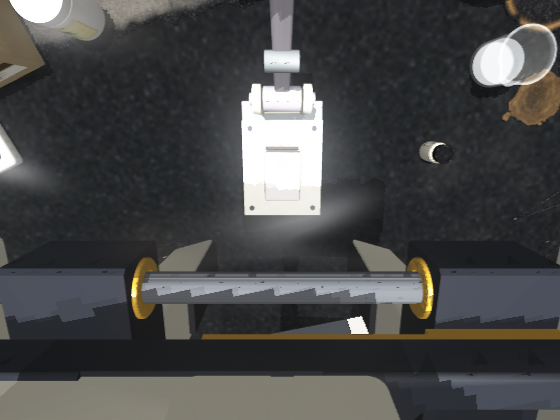

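The handle lies just above the top of the image. The nose is at (283,61) and the lever runs up column ~282, so the lever is in line with the tool. The x estimate is good enough for the pinch, so I'll go over the handle, descend and close.

```bash
python3 -m creep '[{"hand":0.7,"tx":0.0485,"ty":0,"tz":0,"spin":0},{"hand":0.7,"tx":0.0485,"ty":0,"tz":0,"spin":0},{"hand":0.7,"tx":0.048,"ty":0,"tz":0,"spin":0},{"hand":0.7,"tx":0,"ty":0,"tz":0,"spin":0},{"hand":0.7,"tx":0,"ty":0,"tz":0.02,"spin":0}]' && python3 -m creep '[{"hand":0.7,"tx":0,"ty":0,"tz":0.02,"spin":0},{"hand":0.7,"tx":0,"ty":0,"tz":0.015,"spin":0},{"hand":0.7,"tx":0,"ty":0,"tz":0.013,"spin":0},{"hand":0.7,"tx":0,"ty":0,"tz":0,"spin":0},{"hand":0.7,"tx":0,"ty":0,"tz":0,"spin":0}]'; python3 -c "
from h import *
plan(655,-87,233,-12.4)"
```

```text
time: 11.4
tool_pos: [654.9, -87.4, 283.9]
tcp_rot: [3.141, -0.003, -0.219]
contact_force: [0.7, -0.4, -0.1]
grip_width: 64.2
finger_force: 0.0
time: 12.02
tool_pos: [655.3, -87.5, 235.5]
tcp_rot: [3.141, -0.001, -0.219]
contact_force: [-0.2, -0.1, -0.1]
grip_width: 63.7
finger_force: 0.0
t 12.025 shift [-0.4 -0.5  2.5] rows 1.0 spin -0.2 pos [655.3 -87.5 235.5] rot [ 3.141e+00 -1.000e-03 -2.190e-01] j [-0.25  0.6   1.11 -0.    1.43  1.54] w 63.7 F [-0.2 -0.1 -0.1]
```

```bash
python3 -m creep '[{"hand":0,"tx":0,"ty":0,"tz":0.002,"spin":0},{"hand":0,"tx":0,"ty":0,"tz":0,"spin":0},{"hand":0,"tx":0,"ty":0,"tz":0,"spin":0},{"hand":0,"tx":0,"ty":0,"tz":0,"spin":0},{"hand":0,"tx":0,"ty":0,"tz":0,"spin":0}]'; python3 - <<'E'
from h import *
plan(655,-87,233,-12.4)
from plant import get_obs
o=get_obs();y=np.radians(-12.4);e=np.array([np.cos(y),np.sin(y)])
p=o["tool_pos"];d=p[:2]-[523.1,-57.7];print("dock",d@e,d@[-e[1],e[0]],p[2]+5)
def hp(a): return 75-150*np.cos(a)+6*np.sin(a),100+150*np.sin(a)+6*np.cos(a)
# increments per 0.15 rad: tx, tz (mm)
a=1.95
while a>0.3:
    x0,z0=hp(a);x1,z1=hp(a-.15);print(round(a-.15,2),round(x1-x0,1),round(-(z1-z0),1));a-=.15
E
```

```text
time: 12.65
tool_pos: [655.2, -87.2, 232.8]
tcp_rot: [-3.141, -0.0, -0.219]
contact_force: [0.9, 0.6, 0.2]
grip_width: 23.5
finger_force: 30.0
t 12.65 shift [-0.2 -0.1 -0.2] rows 1.0 spin -0.2 pos [655.2 -87.2 232.8] rot [-3.141 -0.    -0.219] j [-0.25  0.61  1.11  0.    1.42  1.54] w 23.5 F [0.9 0.6 0.2]
dock 135.30117115859852 -0.40878866452529294 237.7520633279967
1.8 -21.2 -7.6
1.65 -22.1 -4.3
1.5 -22.5 -1.0
1.35 -22.4 2.4
1.2 -21.8 5.7
1.05 -20.7 8.9
0.9 -19.1 11.9
0.75 -17.1 14.6
0.6 -14.7 17.0
0.45 -12.0 19.0
0.3 -9.1 20.6
0.15 -5.9 21.7
```

The handle is pinched (width 23.5). Now I'll follow the arc.

```bash
python3 -m creep '[{"hand":0,"tx":-0.0105,"ty":0,"tz":-0.004,"spin":0},{"hand":0,"tx":-0.0107,"ty":0,"tz":-0.0036,"spin":0},{"hand":0,"tx":-0.011,"ty":0,"tz":-0.0025,"spin":0},{"hand":0,"tx":-0.011,"ty":0,"tz":-0.0018,"spin":0},{"hand":0,"tx":0,"ty":0,"tz":0,"spin":0}]'; python3 - <<'E'
from h import *
plan(523.1,-57.7,106,-12.4)
E
```

```text
time: 13.28
tool_pos: [611.2, -77.5, 243.9]
tcp_rot: [-3.141, 0.004, -0.219]
contact_force: [-1.3, 2.7, -10.3]
grip_width: 23.7
finger_force: 30.0
t 13.275 shift [-8.980e+01 -1.000e-01  1.383e+02] rows 3.0 spin -0.2 pos [611.2 -77.5 243.9] rot [-3.141  0.004 -0.219] j [-0.25  0.51  1.25  0.    1.39  1.54] w 23.7 F [ -1.3   2.7 -10.3]
```

```bash
python3 -m creep '[{"hand":0,"tx":-0.0112,"ty":0,"tz":0.0005,"spin":0},{"hand":0,"tx":-0.0112,"ty":0,"tz":0,"spin":0},{"hand":0,"tx":-0.0112,"ty":0,"tz":0.0008,"spin":0},{"hand":0,"tx":-0.0112,"ty":0,"tz":0.0016,"spin":0},{"hand":0,"tx":0,"ty":0,"tz":0,"spin":0}]'; python3 - <<'E'
from h import *
plan(523.1,-57.7,106,-12.4)
E
```

```text
time: 13.9
tool_pos: [568.4, -68.1, 241.9]
tcp_rot: [-3.142, 0.0, -0.219]
contact_force: [3.5, 2.8, -7.3]
grip_width: 23.6
finger_force: 30.0
t 13.9 shift [-46.4  -0.2 135.9] rows 3.0 spin -0.2 pos [568.4 -68.1 241.9] rot [-3.142  0.    -0.219] j [-0.25  0.43  1.39  0.    1.33  1.54] w 23.6 F [ 3.5  2.8 -7.3]
```

```bash
python3 -m creep '[{"hand":0,"tx":-0.0109,"ty":0,"tz":0.0029,"spin":0},{"hand":0,"tx":-0.0109,"ty":0,"tz":0.0032,"spin":0},{"hand":0,"tx":-0.0104,"ty":0,"tz":0.0043,"spin":0},{"hand":0,"tx":-0.0102,"ty":0,"tz":0.0049,"spin":0},{"hand":0,"tx":0,"ty":0,"tz":0,"spin":0}]'; python3 -m creep '[{"hand":0,"tx":-0.0097,"ty":0,"tz":0.0057,"spin":0},{"hand":0,"tx":-0.0094,"ty":0,"tz":0.0062,"spin":0},{"hand":0,"tx":-0.0088,"ty":0,"tz":0.007,"spin":0},{"hand":0,"tx":-0.0083,"ty":0,"tz":0.0076,"spin":0},{"hand":0,"tx":0,"ty":0,"tz":0,"spin":0}]'; cat >>h.py <<'E'
def lever():
    from plant import get_obs
    from scipy.optimize import brentq
    o=get_obs();y=np.radians(-12.4);e=np.array([np.cos(y),np.sin(y)]);p=o["tool_pos"];d=p[:2]-[523.1,-57.7]
    x=d@e-75;z=p[2]+5-100; print("ang",round(np.arctan2(z,-x)-.04,3),"rad",round(np.hypot(x,z),1),"xz",(x+75).round(1),(z+100).round(1),"y",(d@[-e[1],e[0]]).round(1),"F",o["contact_force"].round(1),"t",o["time"])
E
python3 -c "
from h import *
lever()"
```

```text
time: 14.52
tool_pos: [527.9, -59.1, 227.5]
tcp_rot: [3.141, -0.002, -0.22]
contact_force: [0.6, 3.3, -0.3]
grip_width: 23.7
finger_force: 30.0
time: 15.15
tool_pos: [491.4, -51.0, 199.4]
tcp_rot: [3.141, 0.002, -0.219]
contact_force: [-1.7, 3.1, 0.3]
grip_width: 23.6
finger_force: 30.0
ang 0.731 rad 149.8 xz -32.4 204.4 y -0.3 F [-1.7  3.1  0.3] t 15.15
```

Tracking well (radius 149.8). On to about 0.25 rad.

```bash
python3 -m creep '[{"hand":0,"tx":-0.0077,"ty":0,"tz":0.0083,"spin":0},{"hand":0,"tx":-0.007,"ty":0,"tz":0.0087,"spin":0},{"hand":0,"tx":-0.0064,"ty":0,"tz":0.0093,"spin":0},{"hand":0,"tx":-0.0056,"ty":0,"tz":0.0097,"spin":0},{"hand":0,"tx":0,"ty":0,"tz":0,"spin":0}]'; python3 -m creep '[{"hand":0,"tx":-0.005,"ty":0,"tz":0.0101,"spin":0},{"hand":0,"tx":-0.0042,"ty":0,"tz":0.0105,"spin":0},{"hand":0,"tx":-0.0015,"ty":0,"tz":0.005,"spin":0},{"hand":0,"tx":0,"ty":0,"tz":0,"spin":0}]'; 
python3 -c "
from h import *
lever()"
```

```text
time: 15.78
tool_pos: [465.8, -45.4, 163.0]
tcp_rot: [3.141, 0.002, -0.22]
contact_force: [-0.2, 1.4, -0.9]
grip_width: 24.0
finger_force: 30.0
time: 16.27
tool_pos: [455.6, -43.1, 137.8]
tcp_rot: [3.141, 0.001, -0.219]
contact_force: [0.5, 0.0, -0.5]
grip_width: 23.6
finger_force: 30.0
ang 0.249 rad 150.2 xz -69.0 142.8 y -0.2 F [ 0.5  0.  -0.5] t 16.275
```

```bash
python3 -m creep '[{"hand":0,"tx":-0.0015,"ty":0,"tz":0.007,"spin":0},{"hand":0,"tx":-0.001,"ty":0,"tz":0.007,"spin":0},{"hand":0,"tx":0,"ty":0,"tz":0,"spin":0}]'; python3 -m creep '[{"hand":0,"tx":-0.0003,"ty":0,"tz":0.003,"spin":0},{"hand":0,"tx":0,"ty":0,"tz":0,"spin":0}]';python3 -m creep '[{"hand":0,"tx":-0.0003,"ty":0,"tz":0.003,"spin":0},{"hand":0,"tx":0,"ty":0,"tz":0,"spin":0}]';python3 -m creep '[{"hand":0,"tx":-0.0001,"ty":0,"tz":0.002,"spin":0},{"hand":0,"tx":0,"ty":0,"tz":0,"spin":0}]' 
python3 -c "
from h import *
lever()"
```

```text
time: 16.65
tool_pos: [452.3, -42.4, 123.4]
tcp_rot: [3.141, 0.003, -0.219]
contact_force: [-5.7, 0.2, 0.7]
grip_width: 24.3
finger_force: 30.0
time: 16.9
tool_pos: [451.8, -42.3, 120.7]
tcp_rot: [3.141, 0.003, -0.219]
contact_force: [-5.2, 0.3, 0.7]
grip_width: 24.0
finger_force: 30.0
time: 17.15
tool_pos: [451.5, -42.2, 118.0]
tcp_rot: [3.141, 0.003, -0.219]
contact_force: [-7.5, 0.1, 3.8]
grip_width: 23.9
finger_force: 30.0
time: 17.4
tool_pos: [451.2, -42.1, 116.2]
tcp_rot: [3.141, 0.004, -0.219]
contact_force: [-8.2, 0.7, 6.5]
grip_width: 23.7
finger_force: 30.0
ang 0.102 rad 150.1 xz -73.6 121.2 y -0.2 F [-8.2  0.7  6.5] t 17.4
```

```bash
python3 -m creep '[{"hand":0,"tx":-0.0008,"ty":0,"tz":0.002,"spin":0},{"hand":0,"tx":0,"ty":0,"tz":0,"spin":0}]'; python3 -m creep '[{"hand":0,"tx":-0.0002,"ty":0,"tz":0.002,"spin":0},{"hand":0,"tx":0,"ty":0,"tz":0,"spin":0}]';python3 -m creep '[{"hand":0,"tx":-0.0001,"ty":0,"tz":0.002,"spin":0},{"hand":0,"tx":0,"ty":0,"tz":0,"spin":0}]' 
python3 -c "
from h import *
lever()"
```

```text
time: 17.65
tool_pos: [451.0, -42.1, 114.4]
tcp_rot: [3.141, 0.002, -0.219]
contact_force: [-7.1, 1.2, 7.6]
grip_width: 23.4
finger_force: 30.0
time: 17.9
tool_pos: [450.8, -42.0, 112.4]
tcp_rot: [3.141, 0.002, -0.219]
contact_force: [-6.5, 1.0, 6.4]
grip_width: 23.8
finger_force: 30.0
time: 18.15
tool_pos: [450.6, -42.0, 110.4]
tcp_rot: [3.141, 0.002, -0.219]
contact_force: [-8.6, 0.8, 7.0]
grip_width: 23.7
finger_force: 30.0
ang 0.063 rad 149.9 xz -74.2 115.4 y -0.2 F [-8.6  0.8  7. ] t 18.15
```

Sliding steadily at about 7 N, as expected. I'll continue in small steps.

```bash
python3 -m creep '[{"hand":0,"tx":-0.0006,"ty":0,"tz":0.0015,"spin":0},{"hand":0,"tx":0,"ty":0,"tz":0,"spin":0}]'; python3 -m creep '[{"hand":0,"tx":0,"ty":0,"tz":0.0015,"spin":0},{"hand":0,"tx":0,"ty":0,"tz":0,"spin":0}]';python3 -m creep '[{"hand":0,"tx":0,"ty":0,"tz":0.0015,"spin":0},{"hand":0,"tx":0,"ty":0,"tz":0,"spin":0}]' 
python3 -c "
from h import *
lever()"
```

```text
time: 18.4
tool_pos: [450.5, -41.9, 109.1]
tcp_rot: [3.141, 0.001, -0.219]
contact_force: [-6.2, 0.2, 7.1]
grip_width: 23.9
finger_force: 30.0
time: 18.65
tool_pos: [450.4, -41.9, 107.5]
tcp_rot: [3.141, 0.002, -0.219]
contact_force: [-6.9, 1.0, 7.2]
grip_width: 23.4
finger_force: 30.0
time: 18.9
tool_pos: [450.2, -41.9, 106.0]
tcp_rot: [3.141, 0.002, -0.219]
contact_force: [-7.5, 1.1, 6.8]
grip_width: 23.6
finger_force: 30.0
ang 0.033 rad 150.0 xz -74.6 111.0 y -0.2 F [-7.5  1.1  6.8] t 18.9
```

```bash
python3 -m creep '[{"hand":0,"tx":0,"ty":0,"tz":0.001,"spin":0},{"hand":0,"tx":0,"ty":0,"tz":0,"spin":0}]'; python3 -m creep '[{"hand":0,"tx":0,"ty":0,"tz":0.001,"spin":0},{"hand":0,"tx":0,"ty":0,"tz":0,"spin":0}]'
```

```text
time: 19.15
tool_pos: [450.2, -41.9, 105.0]
tcp_rot: [3.141, 0.002, -0.219]
contact_force: [-7.4, 0.5, 7.3]
grip_width: 23.3
finger_force: 30.0
time: 19.4
tool_pos: [450.2, -41.9, 104.0]
tcp_rot: [3.141, 0.002, -0.219]
contact_force: [-6.9, 0.7, 7.7]
grip_width: 24.1
finger_force: 30.0
```

```bash
for i in 1; do python3 -m creep '[{"hand":0,"tx":0,"ty":0,"tz":0.0007,"spin":0},{"hand":0,"tx":0,"ty":0,"tz":0,"spin":0}]'; done | grep -E "pos|contact"; python3 -m creep '[{"hand":0,"tx":0,"ty":0,"tz":0.0007,"spin":0},{"hand":0,"tx":0,"ty":0,"tz":0,"spin":0}]'| grep -E "pos|contact"
```

```text
tool_pos: [450.1, -41.9, 103.3]
contact_force: [-8.0, 1.7, 7.9]
tool_pos: [450.1, -41.9, 102.6]
contact_force: [-7.9, 1.2, 7.9]
```

```bash
python3 -m creep '[{"hand":0,"tx":0,"ty":0,"tz":0.0007,"spin":0},{"hand":0,"tx":0,"ty":0,"tz":0,"spin":0}]' | grep -E "pos|contact"; python3 -m creep '[{"hand":0,"tx":0,"ty":0,"tz":0.0007,"spin":0},{"hand":0,"tx":0,"ty":0,"tz":0,"spin":0}]'| grep -E "pos|contact"
```

```text
tool_pos: [450.0, -41.8, 101.9]
contact_force: [-8.6, 0.6, 7.4]
tool_pos: [450.0, -41.9, 101.2]
contact_force: [-8.1, 0.4, 8.1]
```

```bash
python3 -m creep '[{"hand":0,"tx":0,"ty":0,"tz":0.0007,"spin":0},{"hand":0,"tx":0,"ty":0,"tz":0,"spin":0}]' | grep -E "pos|contact"; python3 -m creep '[{"hand":0,"tx":0,"ty":0,"tz":0.0007,"spin":0},{"hand":0,"tx":0,"ty":0,"tz":0,"spin":0}]'| grep -E "pos|contact"
```

```text
tool_pos: [450.0, -41.8, 100.5]
contact_force: [-8.6, 0.8, 8.5]
tool_pos: [449.9, -41.8, 99.7]
contact_force: [-8.6, 1.7, 7.8]
```

```bash
python3 -m creep '[{"hand":0,"tx":0,"ty":0,"tz":0.0007,"spin":0},{"hand":0,"tx":0,"ty":0,"tz":0,"spin":0}]' | grep -E "pos|contact"; python3 -m creep '[{"hand":0,"tx":0,"ty":0,"tz":0.0005,"spin":0},{"hand":0,"tx":0,"ty":0,"tz":0,"spin":0}]'| grep -E "pos|contact"
```

```text
tool_pos: [450.0, -41.8, 99.0]
contact_force: [-7.9, 0.8, 8.4]
tool_pos: [449.9, -41.8, 98.6]
contact_force: [-9.0, 1.3, 8.3]
```

```bash
python3 -m creep '[{"hand":0,"tx":0,"ty":0,"tz":0.0006,"spin":0},{"hand":0,"tx":0,"ty":0,"tz":0,"spin":0}]' | grep -E "pos|contact"; python3 -m creep '[{"hand":0,"tx":0,"ty":0,"tz":0.0006,"spin":0},{"hand":0,"tx":0,"ty":0,"tz":0,"spin":0}]'| grep -E "pos|contact"
```

```text
tool_pos: [449.9, -41.8, 97.9]
contact_force: [-7.9, 0.8, 7.5]
tool_pos: [449.9, -41.8, 97.3]
contact_force: [-8.0, 1.4, 7.5]
```

```bash
python3 -m creep '[{"hand":0,"tx":0,"ty":0,"tz":0.0005,"spin":0},{"hand":0,"tx":0,"ty":0,"tz":0,"spin":0}]' | grep -E "pos|contact"; python3 -m creep '[{"hand":0,"tx":0,"ty":0,"tz":0.0005,"spin":0},{"hand":0,"tx":0,"ty":0,"tz":0,"spin":0}]'| grep -E "pos|contact"
```

```text
tool_pos: [449.9, -41.8, 96.8]
contact_force: [-8.2, 0.3, 7.3]
tool_pos: [449.9, -41.8, 96.3]
contact_force: [-8.9, 0.6, 8.2]
```

```bash
python3 -m creep '[{"hand":0,"tx":0,"ty":0,"tz":0.0005,"spin":0},{"hand":0,"tx":0,"ty":0,"tz":0,"spin":0}]' | grep -E "pos|contact"; python3 -m creep '[{"hand":0,"tx":0,"ty":0,"tz":0.0005,"spin":0},{"hand":0,"tx":0,"ty":0,"tz":0,"spin":0}]'| grep -E "pos|contact"
```

```text
tool_pos: [449.9, -41.8, 95.9]
contact_force: [-8.5, 0.9, 7.4]
tool_pos: [449.9, -41.8, 95.3]
contact_force: [-7.8, -0.1, 7.0]
```

```bash
python3 -m creep '[{"hand":0,"tx":0,"ty":0,"tz":0.0005,"spin":0},{"hand":0,"tx":0,"ty":0,"tz":0,"spin":0}]' | grep -E "pos|contact"; python3 -m creep '[{"hand":0,"tx":0,"ty":0,"tz":0.0005,"spin":0},{"hand":0,"tx":0,"ty":0,"tz":0,"spin":0}]'| grep -E "pos|contact"
```

```text
tool_pos: [449.9, -41.8, 94.8]
contact_force: [-8.4, 0.7, 8.7]
tool_pos: [449.9, -41.8, 94.3]
contact_force: [-8.4, 0.6, 8.8]
```

```bash
python3 -m creep '[{"hand":0,"tx":0,"ty":0,"tz":0.0005,"spin":0},{"hand":0,"tx":0,"ty":0,"tz":0,"spin":0}]' | grep -E "pos|contact"; python3 -m creep '[{"hand":0,"tx":0,"ty":0,"tz":0.0005,"spin":0},{"hand":0,"tx":0,"ty":0,"tz":0,"spin":0}]'| grep -E "pos|contact"
```

```text
tool_pos: [449.9, -41.8, 94.1]
contact_force: [-9.1, 1.3, 10.5]
tool_pos: [449.9, -41.8, 93.9]
contact_force: [-10.6, 1.2, 14.6]
```

```bash
python3 -m creep '[{"hand":0,"tx":0,"ty":0,"tz":0.0005,"spin":0},{"hand":0,"tx":0,"ty":0,"tz":0,"spin":0}]' | grep -E "pos|contact"; python3 -m creep '[{"hand":0,"tx":0,"ty":0,"tz":0.0005,"spin":0},{"hand":0,"tx":0,"ty":0,"tz":0,"spin":0}]'| grep -E "pos|contact"
```

```text
tool_pos: [449.9, -41.8, 93.7]
contact_force: [-11.7, 1.8, 17.7]
tool_pos: [449.9, -41.8, 93.5]
contact_force: [-12.5, 1.4, 22.3]
```

Bottomed: the force climbs about 4 N per 0.5 mm. I'll ease to about 18 N and hold.

```bash
python3 -m creep '[{"hand":0,"tx":0,"ty":0,"tz":-0.0004,"spin":0},{"hand":0,"tx":0,"ty":0,"tz":0,"spin":0},{"hand":0,"tx":0,"ty":0,"tz":0,"spin":0},{"hand":0,"tx":0,"ty":0,"tz":0,"spin":0},{"hand":0,"tx":0,"ty":0,"tz":0,"spin":0}]'; python3 -m creep '[{"hand":0,"tx":0,"ty":0,"tz":0,"spin":0},{"hand":0,"tx":0,"ty":0,"tz":0,"spin":0}]'
```

```text
time: 25.02
tool_pos: [449.9, -41.8, 93.7]
tcp_rot: [3.141, 0.002, -0.219]
contact_force: [-11.2, 1.4, 18.5]
grip_width: 24.0
finger_force: 30.0
time: 25.28
tool_pos: [450.0, -41.8, 93.7]
tcp_rot: [3.141, 0.002, -0.219]
contact_force: [-11.8, 1.4, 19.1]
grip_width: 23.7
finger_force: 30.0
```

```bash
python3 -m creep '[{"hand":0,"tx":-0.0008,"ty":0,"tz":-0.0015,"spin":0},{"hand":0.6,"tx":0,"ty":0,"tz":0,"spin":0},{"hand":0.6,"tx":0,"ty":0,"tz":0,"spin":0},{"hand":0.6,"tx":0,"ty":0,"tz":0,"spin":0},{"hand":0.6,"tx":0,"ty":0,"tz":0,"spin":0}]'; python3 -m creep '[{"hand":0.6,"tx":0,"ty":0,"tz":-0.02,"spin":0},{"hand":0.6,"tx":0,"ty":0,"tz":-0.04,"spin":0},{"hand":0.6,"tx":0,"ty":0,"tz":-0.05,"spin":0},{"hand":0.6,"tx":0,"ty":0,"tz":-0.05,"spin":0},{"hand":0.6,"tx":0,"ty":0,"tz":0,"spin":0}]'
python3 - <<'E'
from h import *
from plant import cams,get_obs
C=cams.capture("side"); y=np.radians(-12.4);e=np.array([np.cos(y),np.sin(y)])
for a in(-.05,.3,1):
    X=np.array([*(np.array([523.1,-57.7])+(75-150*np.cos(a)+6*np.sin(a))*e),100+150*np.sin(a)+6*np.cos(a)])
    q=C["K"]@(C["R"]@X+C["t"]);u=(q[:2]/q[2]).round().astype(int);print(a,u,C["color"][u[1]-1:u[1]+2,u[0]-1:u[0]+2].mean((0,1)).round())
E
```

```text
time: 25.9
tool_pos: [450.5, -41.9, 94.0]
tcp_rot: [3.142, -0.0, -0.22]
contact_force: [-0.1, 0.7, 0.4]
grip_width: 54.3
finger_force: 0.0
time: 26.52
tool_pos: [452.3, -42.3, 257.7]
tcp_rot: [3.141, -0.008, -0.219]
contact_force: [-0.0, 0.7, -0.4]
grip_width: 55.1
finger_force: 0.0
-0.05 [307 217] [44. 45. 44.]
0.3 [305 199] [75. 76. 75.]
1 [284 168] [138. 139. 138.]
```

```bash
python3 -c "
from plant import close_job
print(close_job())"
```

```text
the job is handed in; nothing more can be done
None
```

I stood the cartridge loosely in the pocket, used the clamp to drive it down until I felt it bottom, held about 18–19 N on the handle for over half a second (22 N briefly at most), let go with the clamp down and the gripper clear, and handed in at about 26.5 s; no verdict came back.

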